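# Zero the sheet gauge with the scriber and hold its jaw open

## Task

Get the thickness gauge ready for the next piece of sheet: take the scriber out of its wooden block and, with the gauge's jaw still closed, push the recessed zero button on the readout box all the way down with the scriber's point, then lift off. Keep the scriber in hand, press the lever's paddle down with its point until the jaw stands 20 mm open (give or take 4 mm), and finish there, still holding the scriber and still holding the jaw open at that gap; leave the other things on the bench alone.

Things in the scene. Friction and masses are not known exactly. Their poses are not given: they have to be found in the camera images.
- scriber: Steel scriber 120 mm long, upright, point down in the wooden block. Origin at the tip, z up along it. From the tip: round shaft 6 mm in diameter with rounded end, 0 to 45 mm; round collar 22 mm in diameter, 45 to 50 mm; square handle 14 x 14 mm, 50 to 120 mm, flats facing its x and y. 70 to 120 g. Held just above the collar, the collar backs up against the fingers when pushing.
- scriber_tip (a point): The very tip of the scriber's point, same place and axes as the scriber's origin.
- block: Fixed wooden block 60 x 60 x 50 mm high, left or right of the gauge. Origin at the centre of its underside. An 11 mm hole, 48 mm deep, in the middle of its top holds the scriber, its collar resting on the block's top, its tip 5 mm above the bench.
- gauge: Fixed sheet thickness gauge. Origin on the bench below the lever's pivot; z up, y along the lever from paddle (-y) to jaw (+y). Base 12 mm thick, x -105 to 45, y -125 to 125 mm. Two cheeks 100 mm high (x and y within 22 mm) carry the pivot at height 85. Readout box x -102 to -42, y -45 to 45 mm, top at height 52: dark window on its +y half, the zero button's recess on its -y half.
- lever (a joint): See-saw lever of the gauge, 0 = jaw closed on the anvil, grows as the paddle is pressed down and the jaw rises, stop at 0.33 rad. Its two arms are equal, 100 mm: the jaw opens as much as the paddle goes down; 0.1 rad is about 10 mm, 0.193 rad is a 20 mm gap. A spring closes it: about 2.5 N at the paddle to start it, 7 N at 20 mm, 10 N at the stop.
- paddle (a point): Centre of the top of the lever's paddle, a flat dark steel plate 45 mm (x) by 50 mm (y), 6 mm thick, at gauge x 0, y -100 mm, height 97 mm with the jaw closed. Moves with the lever.
- jaw_foot (a point): Centre of the underside of the moving jaw, a 20 mm steel foot on the lever's +y end. Rests on the anvil when closed; moves with the lever.
- anvil_top (a point): Centre of the anvil's flat top, gauge x 0, y +100 mm, height 42 mm. The jaw gap is the height of jaw_foot above this point.
- zero_button (a joint): Travel of the zero button in m: 0 released, 0.005 fully pressed; straight down. A spring pushes it back: 1.5 N to start it, 4 N fully down. It does not latch.
- button_top (a point): Centre of the top of the black zero button, 13 mm in diameter, 7 mm below the readout box's top inside a round recess 16 mm in diameter; gauge x -72, y -20 mm, height 45 mm when released. Moves with the button.
- tin: Bystander: open steel tin, 68 mm in diameter, 75 mm high, on the other side of the gauge from the block. Origin at the centre of its underside.
- scrap: Bystander: flat dull grey offcut of steel sheet, about 100 x 110 x 5 mm, beyond the gauge. Origin under its middle.
- hammer: Bystander: hand hammer lying at the far right. Origin under its middle.
- grinder: Bystander: angle grinder, 300 mm long, lying at the far left. Origin under its middle.

How it is judged:
By the outcome, as a careful person would: the job done as asked, in the order asked, and still so for the second after the job is handed in, while the arm keeps its last pose, push and grip.
It also fails if it takes over 45 s, if anything falls off the work surface, if the arm or the gripper's body presses on something with over 40 N, if the wrist force passes 120 N, or if a joint passes its speed limit or range.

## Robot

A 6-joint arm with a two-finger parallel gripper is mounted at the origin on the work surface. World frame = base frame: x ahead of the robot, y to its left, z up, the work surface at z = 0. Lengths are in m, angles in rad, forces in N, time in s.
With the tool pointing down it reaches from about 0.275 to 0.825 m from the base axis. Payload 4.9 kg.
Tool frame: the origin (TCP) lies midway between the tips of the shut fingers; the grasp point (between the pads) lies 19 mm behind it (bot.grip_depth is the distance from the TCP to the grasp point, in m); z points along the fingers, y is the line along which they close (so a half turn about z gives the same grasp; the last joint's range is limited). The gripper opens to 85 mm and grips with 20 to 120 N. Pads are 22 mm wide; open, the fingers measure 114 mm over their backs; the gripper's body (76 mm by 85 mm) begins 54 mm behind the grasp point. The pads swing forward as they close: fully open they stand 13 mm farther back than shut.
Start: joints at [-1.351, 0.326, -0.193, 1.052, 0, 1.437], TCP at [0.191, -0.516, 0.231] pointing down, gripper open.
Joint ranges: [-2.65, 2.65], [-0.97, 1.79], [-1.3, 1.35], [-1.93, 2.1], [-1.47, 1.37], [-3.14, 3.14]. Speed limits (rad/s): [2.57, 2.57, 3.14, 3.14, 3.14, 3.14].

## Interface

Orientations are given as a unit quaternion [w, x, y, z].
In Python, from cell import bot gives the robot as it stands. Calls block until the motion is done:
- bot.move_pose(position, orientation): joint-space move of the TCP to a pose.
- bot.move_linear(position, speed=0.15, rotation=None, until_force=None): straight line of the TCP; rotation=None keeps the orientation; speed is the mean speed in m/s. With until_force (N) it stops when the force on the tool has changed by that much, and returns True; else False.
- bot.goto_joints(angles): joint-space move.
- bot.set_gripper(opening, grasp_force=None): opening from 0.0 (shut) to 1.0 (fully open); grasp_force is the grip in N (None keeps the last); returns when the fingers have stopped.
- bot.wait(seconds).
- bot.solve_ik(position, orientation): joint angles nearest the present ones, or None.
- bot.camera(name): name is "side" or "top" or "wrist"; returns the picture (480x640x3 uint8, red, green, blue); there is no depth.
- bot.calibration(name): a dict with "mtx" (3x3 intrinsics, pixels), "extrinsics" (4x4, takes a point from world to camera coordinates); the wrist camera has in their place "hand_eye" (4x4, takes a point from camera to tool coordinates, whose origin is the TCP and whose axes are the flange's). Camera axes: x right, y down, z forward; pixel columns grow to the right and rows downward; lengths in m; the calibration is good to about 2 mm. A picture is of the moment at which its call begins: read the wrist's pose just before it. calibration takes no time and is no camera call.
A pose or a line that the arm cannot do raises bot.PlanningError and nothing moves.
- bot.close_job(): hands the job in; it is judged then, once.
Trained networks look in the newest picture that a camera, given by its name, has taken for a name from the list of things; names that differ only in an ending like _2 or _b are one class to them, and where a whole thing is asked for, a point or a joint stands for the part that bears it (a point fixed in the world has none). Each returns a list of dicts, best first, with "confidence" (0 to 1); they miss things now and then, are a little off and sometimes report something else, mostly with a low value. They report only what shows in the picture. A call takes as long as a camera call.
- bot.search_frame(camera, thing): "bbox" ([left, top, width, height] in pixels, round what is visible of it).
Readings, each from a call of its own:
- bot.read_clock(): time.
- bot.read_joint_positions(): joint angles.
- bot.read_joint_vel(): joint speeds.
- bot.read_joint_efforts(): joint torques, N m.
- bot.read_position(): TCP position.
- bot.read_tool_rot(): TCP orientation.
- bot.read_ft_force(): force on the tool from outside, world axes, zero at the start.
- bot.read_moment(): the same for the moment, N m.
- bot.read_gripper_width(): opening from 0.0 (shut) to 1.0 (fully open).
- bot.read_finger_force(): force on a finger pad.
Only numpy, scipy, OpenCV 4.12 (cv2) and the standard library are available. Lean on these libraries where they do the work, as an engineer would, in place of code of your own. Each camera call takes 0.05 s, during which the arm holds its last target. There are 200 camera calls.

## Working session

There is one attempt and no reset: what is moved stays moved. The work goes in short steps, each a Python script; the robot and the scene stay as the last script left them, time stands still between calls to the robot, and variables do not carry over. Pictures are saved under pics/ and viewed, at most 10 in all, crops included, and the job is handed in when it is done.

```bash
mkdir -p pics; ls
python3 - <<'E'
from cell import bot
import cv2,numpy as np
for c in ("top","side"):
    im=bot.camera(c); cv2.imwrite(f"pics/{c}0.png",im[:,:,::-1])
    for t in ("scriber","block","gauge","paddle","zero_button","button_top","tin","jaw_foot"):
        try:
            r=bot.search_frame(c,t); print(c,t,[(np.round(d["bbox"]).tolist(),round(d["confidence"],2)) for d in r[:2]])
        except Exception as e: print(c,t,e)
    k=bot.calibration(c); print(np.round(k["mtx"],1).tolist(),np.round(k["extrinsics"],4).tolist())
print(np.round(bot.calibration("wrist")["hand_eye"],4).tolist(),bot.read_tool_rot(),bot.read_clock(),bot.grip_depth)
E
```

```text
pics
top scriber [([477.0, 286.0, 18.0, 12.0], 0.59)]
top block [([460.0, 272.0, 38.0, 36.0], 0.8)]
top gauge [([252.0, 245.0, 123.0, 83.0], 0.9), ([460.0, 271.0, 38.0, 41.0], 0.57)]
top paddle [([258.0, 249.0, 114.0, 32.0], 0.79)]
top zero_button []
top button_top []
top tin [([157.0, 288.0, 38.0, 32.0], 0.92), ([254.0, 243.0, 121.0, 86.0], 0.51)]
top jaw_foot [([262.0, 249.0, 109.0, 32.0], 0.6)]
[[563.4, 0.0, 325.4], [0.0, 563.4, 238.4], [0.0, 0.0, 1.0]] [[0.0301, -0.9995, -0.0002, -0.0213], [-0.9778, -0.0294, -0.2075, 0.6191], [0.2074, 0.0065, -0.9782, 1.1094], [0.0, 0.0, 0.0, 1.0]]
side scriber [([442.0, 380.0, 24.0, 32.0], 0.65), ([212.0, 221.0, 149.0, 131.0], 0.6)]
side block [([417.0, 383.0, 62.0, 61.0], 0.85)]
side gauge []
side paddle [([250.0, 224.0, 113.0, 66.0], 0.55)]
side zero_button [([250.0, 223.0, 107.0, 64.0], 0.59)]
side button_top []
side tin [([156.0, 197.0, 38.0, 43.0], 0.73)]
side jaw_foot [([252.0, 224.0, 109.0, 64.0], 0.68)]
[[443.2, 0.0, 319.1], [0.0, 443.2, 236.3], [0.0, 0.0, 1.0]] [[0.6969, -0.7169, -0.0176, -0.4096], [-0.5422, -0.5107, -0.6673, 0.3934], [0.4694, 0.4745, -0.7446, 0.5834], [0.0, 0.0, 0.0, 1.0]]
[[-0.0006, -0.9454, -0.3259, 0.0836], [1.0, -0.0008, 0.0003, -0.0001], [-0.0005, -0.3259, 0.9454, -0.1426], [0.0, 0.0, 0.0, 1.0]] [ 8.11211888e-06  9.84390190e-01  1.75999868e-01 -1.92793767e-05] 0.9 0.0187
```

Run:
```python
import cv2
a=cv2.imread("pics/top0.png")[220:350,140:520]
cv2.imwrite("pics/top0c.png",cv2.resize(a,None,fx=2.1,fy=2.1,interpolation=3))
a=cv2.imread("pics/side0.png")[180:460,140:500]
cv2.imwrite("pics/side0c.png",cv2.resize(a,None,fx=2.1,fy=2.1,interpolation=3))
```

```text
(no output)
```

View pics/top0c.png

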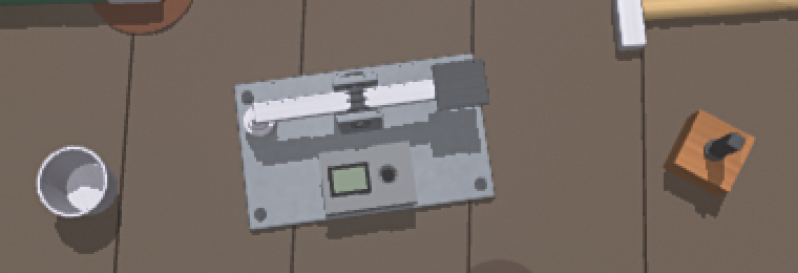

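View pics/side0c.png

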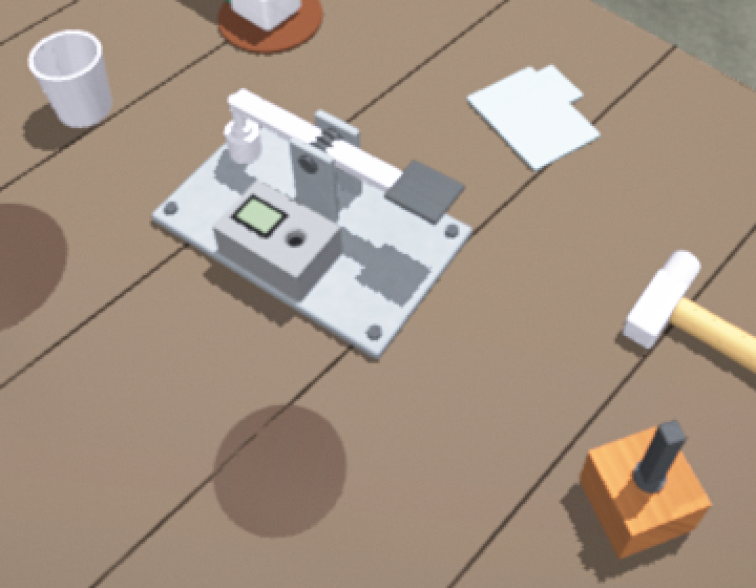

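Top crop: paddle at about (461,83), button at (388,174), handle top at (735,141), and the block to the right of the gauge. Side crop: button at (296,238), paddle corners (418,160)–(435,222), handle top at (671,432). Next I fit the gauge pose and the scriber position from these.

```bash
cat > h.py <<'E'
from cell import bot
import cv2,numpy as np
from scipy.optimize import least_squares
from scipy.spatial.transform import Rotation as R
def proj(K,E,P):
    q=np.atleast_2d(P)@E[:3,:3].T+E[:3,3]; q=q@K.T; return q[:,:2]/q[:,2:]
def cam(c):
    k=bot.calibration(c); K=np.array(k["mtx"])
    if "extrinsics" in k: return K,np.array(k["extrinsics"])
    T=np.eye(4); q=np.array(bot.read_tool_rot()); T[:3,:3]=R.from_quat(q[[1,2,3,0]]).as_matrix(); T[:3,3]=bot.read_position()
    return K,np.linalg.inv(T@np.array(k["hand_eye"]))
def fit(obs,x0):
    """obs: list of (K,E,local pts Nx3,pixels Nx2); planar pose x,y,yaw"""
    def f(p):
        M=R.from_euler('z',p[2]).as_matrix()
        return np.concatenate([(proj(K,E,np.array(L)@M.T+[p[0],p[1],0])-np.array(u)).ravel() for K,E,L,u in obs])
    s=least_squares(f,x0,loss='soft_l1'); return s.x,f(s.x)
def down(yaw): # tool z down, tool y axis (closing) direction at world angle yaw
    y=np.array([np.cos(yaw),np.sin(yaw),0]); z=np.array([0,0,-1.]); x=np.cross(y,z)
    q=R.from_matrix(np.c_[x,y,z]).as_quat(); return q[[3,0,1,2]]
E
python3 - <<'E'
from h import *
T=cam("top");S=cam("side")
t=lambda a:np.array(a)/2.1+[140,220]-.25
s=lambda a:np.array(a)/2.1+[140,180]-.25
m=1e-3
LT=np.array([[45,125,12],[45,-125,12],[-105,-125,12],[-105,125,12],[0,-100,97],[-72,-20,52]])*m
LS=np.array([[-105,125,12],[-105,-125,12],[45,-125,12],[22.5,-75,97],[22.5,-125,97],[-22.5,-125,97],[-22.5,-75,97],[-72,-20,50]])*m
p,r=fit([(*T,LT,t([[235,86],[472,55],[494,198],[250,230],[461,83],[388,174]])),(*S,LS,s([[153,217],[378,357],[471,231],[418,160],[465,187],[435,222],[386,195],[296,238]]))],[.5,0,0])
print("gauge",p,np.round(r,1))
b,r=fit([(*T,np.array([[0,0,.125],[0,0,.055]]),t([[735,141],[713,152]])),(*S,np.array([[0,0,.125],[0,0,.055]]),s([[671,432],[650,480]]))],[.4,-.3,0])
print("scriber",b,np.round(r,1))
M=R.from_euler('z',p[2]).as_matrix()
for n,v in dict(paddle=[0,-.1,.097],button=[-.072,-.02,.045]).items(): print(n,M@v+[p[0],p[1],0])
L=np.array([[30,30,50],[30,-30,50],[-30,-30,50],[-30,30,50]])*m
for y in (0.3,.5,.7,.9,1.1): # block corner px for yaw
    print(y,np.round((proj(*T,L@R.from_euler('z',y).as_matrix().T+[b[0],b[1],0])-[140,220])*2.1).tolist())
E
```

```text
gauge [0.55388078 0.02542397 0.16192213] [-0.2 -0.7  1.4 -0.8  1.2 -0.2  0.1  0.3  0.5  0.9  0.5  0.5 -1.6 -1.9
 -0.4 -0.3  1.6 -1.4 -1.8 -0.7  0.6 -0.7  0.5  0.8 -1.4 -0.1 -0.4  0.4]
scriber [ 0.51871526 -0.32574131  0.        ] [ 0.6  0.8  1.4 -0.3  0.   0.2 -0.7 -2.2]
paddle [ 0.57000233 -0.07326795  0.097     ]
button [ 0.48604691 -0.00592193  0.045     ]
0.3 [[675.0, 130.0], [733.0, 114.0], [753.0, 173.0], [695.0, 189.0]]
0.5 [[672.0, 138.0], [725.0, 111.0], [756.0, 165.0], [703.0, 193.0]]
0.7 [[671.0, 146.0], [717.0, 109.0], [757.0, 156.0], [711.0, 194.0]]
0.9 [[671.0, 155.0], [708.0, 109.0], [757.0, 148.0], [720.0, 195.0]]
1.1 [[673.0, 163.0], [700.0, 110.0], [755.0, 139.0], [729.0, 193.0]]
```

Run:
```python
from h import *
q=bot.read_joint_positions()
for y in (-.47,-2.04,1.1,2.67):
    s=[bot.solve_ik(p,down(y)) for p in ([.519,-.326,.25],[.519,-.326,.057],[.486,-.006,.15],[.570,-.073,.15])]
    print(y,[None if a is None else np.round(a,2).tolist() for a in s])
bot.move_pose([.519,-.326,.25],down(-.47))
C=cam("wrist"); im=bot.camera("wrist"); cv2.imwrite("pics/w1.png",im[:,:,::-1]); np.savez("w1.npz",K=C[0],E=C[1])
print(proj(*C,[[.519,-.326,.125],[.519,-.326,.055]]),bot.read_clock(),bot.search_frame("wrist","scriber"))
```

```text
-0.47 [[-0.68, 0.43, 0.02, 1.15, 0.0, 1.36], [-0.68, 0.6, -0.24, 0.73, 0.0, 1.36], [-0.16, 0.28, -0.48, 0.81, 0.0, 1.88], [-0.26, 0.44, -0.25, 0.89, 0.0, 1.78]]
-2.04 [[-0.68, 0.43, 0.02, 1.15, 0.0, 2.93], [-0.68, 0.6, -0.24, 0.73, 0.0, 2.93], [-0.16, 0.28, -0.48, 0.81, 0.0, -2.84], [-0.26, 0.44, -0.25, 0.89, 0.0, -2.93]]
1.1 [[-0.68, 0.43, 0.02, 1.15, 0.0, -0.21], [-0.68, 0.6, -0.24, 0.73, 0.0, -0.21], [-0.16, 0.28, -0.48, 0.81, 0.0, 0.31], [-0.26, 0.44, -0.25, 0.89, 0.0, 0.21]]
2.67 [[-0.68, 0.43, 0.02, 1.15, 0.0, -1.78], [-0.68, 0.6, -0.24, 0.73, 0.0, -1.78], [-0.16, 0.28, -0.48, 0.81, 0.0, -1.26], [-0.26, 0.44, -0.25, 0.89, 0.0, -1.36]]
[[316.32712117 234.57915156]
 [316.12194719 209.70073197]] 2.3667 [{'bbox': [304.9, 192.7, 26.7, 51.9], 'confidence': 0.69}]
```

View pics/w1.png

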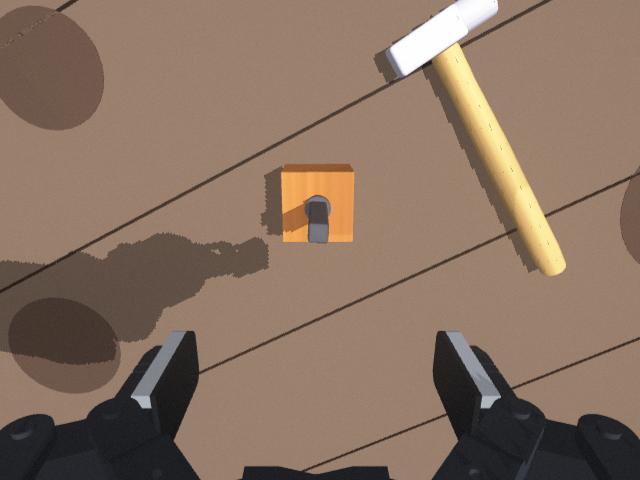

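Block centre is at (318,205) and handle top at (319,234), about 1.6 mm from my estimate along tool y. Block and handle are square with the gripper, so I'll grasp.

Run:
```python
from h import *
yv=np.array([np.cos(-.47),np.sin(-.47)]); g=np.array([.519,-.326])+.0016*yv
bot.move_linear([*g,.14],speed=.2)
bot.move_linear([*g,.0575],speed=.08,until_force=8)
print(bot.read_position(),bot.read_ft_force())
bot.set_gripper(0.0,grasp_force=60)
print(bot.read_gripper_width(),bot.read_finger_force(),bot.read_ft_force())
bot.move_linear([*g,.15],speed=.12)
print(bot.read_gripper_width(),bot.read_finger_force(),bot.read_ft_force(),bot.read_position())
C=cam("wrist"); im=bot.camera("wrist"); cv2.imwrite("pics/w2.png",im[:,:,::-1])
z=bot.read_position()
P=[[*z[:2],z[2]-.0505]]
print(proj(*C,P),bot.search_frame("wrist","scriber"),bot.read_clock())
S=cam("side");im=bot.camera("side"); cv2.imwrite("pics/s2.png",im[:,:,::-1]);u=proj(*S,P)[0];print(u)
T=cam("top");im2=bot.camera("top");v=proj(*T,P)[0];print(v)
f=lambda i,u:cv2.resize(i[int(u[1])-80:int(u[1])+40,int(u[0])-60:int(u[0])+60,::-1],None,fx=3,fy=3,interpolation=3)
cv2.imwrite("pics/st2.png",np.hstack([f(im,u),f(im2,v)]))
```

```text
[ 0.52084381 -0.3270746   0.05811103] [ 0.50195361 -0.44293981  0.02377053]
0.1562313120881061 58.43113660812378 [-0.05634701  0.62568104  1.70775631]
0.154132230086349 58.349279165267944 [ 0.35052722  0.52268584 -1.8452511 ] [ 0.51990951 -0.32628717  0.14913141]
[[316.06973701 280.177085  ]] [{'bbox': [290.1, 274.9, 57.5, 198.1], 'confidence': 0.77}] 5.975
[455.77726618 393.48813463]
[486.77431151 288.76040785]
```

View pics/w2.png

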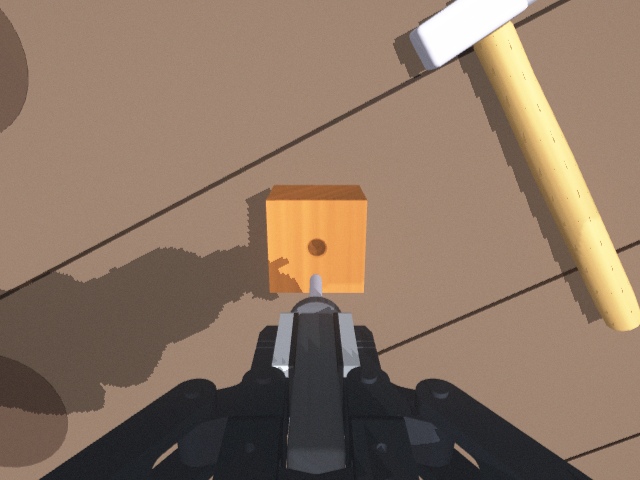

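View pics/st2.png

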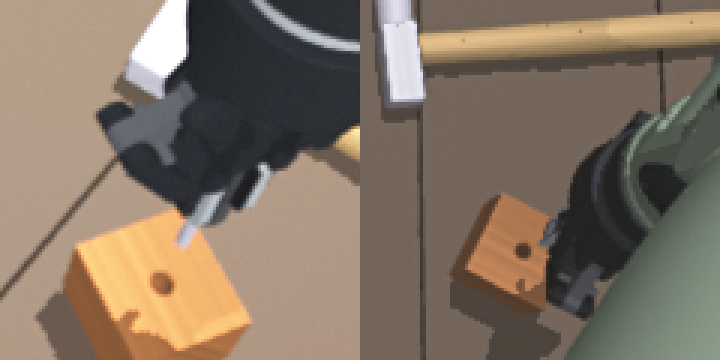

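The scriber is held upright with its tip at (316,276), on the tool axis as predicted. The hole shows at (317,247). Next is a hover over the button and a check from close by.

Run:
```python
from h import *
b=[.4860,-.0059]
p=bot.read_position()
bot.move_linear([p[0],p[1],.2],speed=.2)
bot.move_linear([*b,.2],speed=.25)
bot.move_linear([*b,.145],speed=.15)
bot.wait(.2)
C=cam("wrist"); im=bot.camera("wrist"); cv2.imwrite("pics/w3.png",im[:,:,::-1])
z=bot.read_position();print(z,bot.read_ft_force())
print(proj(*C,[[*z[:2],z[2]-.053],[*b,.045],[*b,.052],[z[0]+.01,z[1],.052],[z[0],z[1]+.01,.052]]),bot.search_frame("wrist","zero_button"),bot.read_clock())
```

```text
[ 0.48678618 -0.00611185  0.14596429] [-0.14505912  0.13133983 -0.54823797]
[[315.60828796 278.34708853]
 [314.0850676  248.09151969]
 [314.08046713 251.86367485]
 [330.25171111 244.45941963]
 [307.79571334 237.5217427 ]] [{'bbox': [302.4, 239.2, 24.1, 15.1], 'confidence': 0.56}] 8.7333
```

View pics/w3.png

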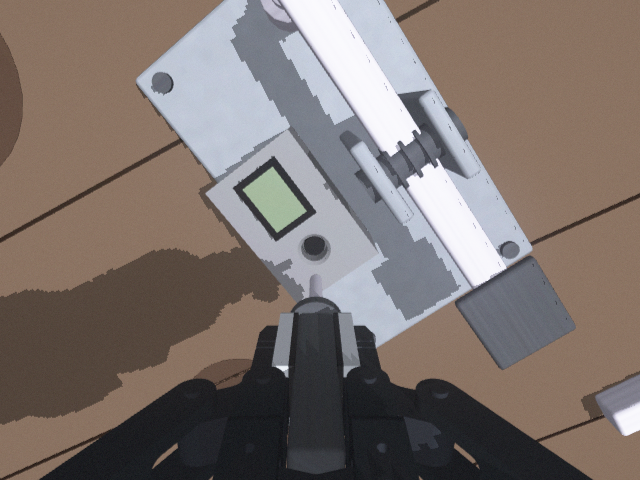

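The recess is centred at about (315,248), 1–2 mm from the predicted axis point. I'll nudge about 1 mm and press until the hard stop.

Run:
```python
from h import *
b=np.array([.4860,-.0059])+.001*np.array([.45,.89])
bot.move_linear([*b,.112],speed=.1)
bot.wait(.2); print(bot.read_position(),bot.read_ft_force())
print(bot.move_linear([*b,.084],speed=.02,until_force=14))
print(bot.read_position(),bot.read_ft_force())
bot.wait(.3); print(bot.read_position(),bot.read_ft_force())
im=bot.camera("wrist"); cv2.imwrite("pics/w4.png",im[150:430,180:460,::-1])
bot.move_linear([*b,.112],speed=.08); bot.wait(.2); print(bot.read_position(),bot.read_ft_force(),bot.read_gripper_width(),bot.read_clock())
```

```text
[ 0.48703178 -0.00512313  0.11267929] [-0.27930771  0.06435482 -0.99307504]
True
[ 0.48657165 -0.00505716  0.09165249] [-3.02911478 -0.18880824  8.58833692]
[ 0.48657529 -0.00503561  0.09175696] [-1.41809175  0.02641479  7.49786456]
[ 0.48595306 -0.0049424   0.11139766] [-0.83548767 -0.59464246 -0.81960955] 0.15473398871627697 11.375
```

View pics/w4.png

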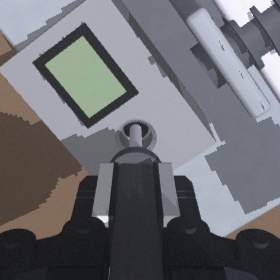

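The button went to its stop: the steady 7.5 N exceeds the 4 N spring, and the tip height matches. The picture shows the shaft inside the recess at (137,130). Next is the paddle.

Run:
```python
from h import *
p=bot.read_position()
a=np.array([.5700,-.0733])
bot.move_linear([p[0],p[1],.19],speed=.2)
bot.move_linear([*a,.19],speed=.15)
bot.move_linear([*a,.155],speed=.1); bot.wait(.2)
print(bot.read_position(),bot.read_ft_force())
for z in (.150,.147,.144):
    bot.move_linear([*a,z],speed=.03); bot.wait(.1); print(bot.read_position(),bot.read_ft_force()[2])
bot.move_linear([*a,.1293],speed=.04); bot.wait(.3)
print(bot.read_position(),bot.read_ft_force(),bot.read_gripper_width(),bot.read_clock())
S=cam("side");im=bot.camera("side"); cv2.imwrite("pics/s5.png",im[:,:,::-1])
W=cam("wrist");iw=bot.camera("wrist"); cv2.imwrite("pics/w5.png",iw[:,:,::-1])
G=R.from_euler('z',.162).as_matrix(); g=np.array([.5539,.0254,0])
u=proj(*S,(G@[0,.1,.042]+g))[0]; print(u, proj(*S,(G@[0,.1,.062]+g))[0])
x,y=int(u[0])-30,int(u[1])-45
print(x,y)
cv2.imwrite("pics/s5c.png",cv2.resize(im[y:y+90,x:x+130,::-1],None,fx=6,fy=6,interpolation=3))
```

```text
[ 0.5705532  -0.07338845  0.15586145] [-0.39876228 -0.29493592 -0.76571332]
[ 0.56994342 -0.0732967   0.14995685] -1.2795674790992673
[ 0.57031068 -0.07347979  0.14731334] 2.1641371868657573
[ 0.57030702 -0.07357809  0.14419264] 2.86356312225481
[ 0.57034091 -0.0734875   0.12954797] [ 0.39485112 -2.10883873  5.19909945] 0.15354057510523939 15.425
[255.19113628 241.67108325] [253.88590364 234.79514315]
225 196
```

View pics/s5c.png

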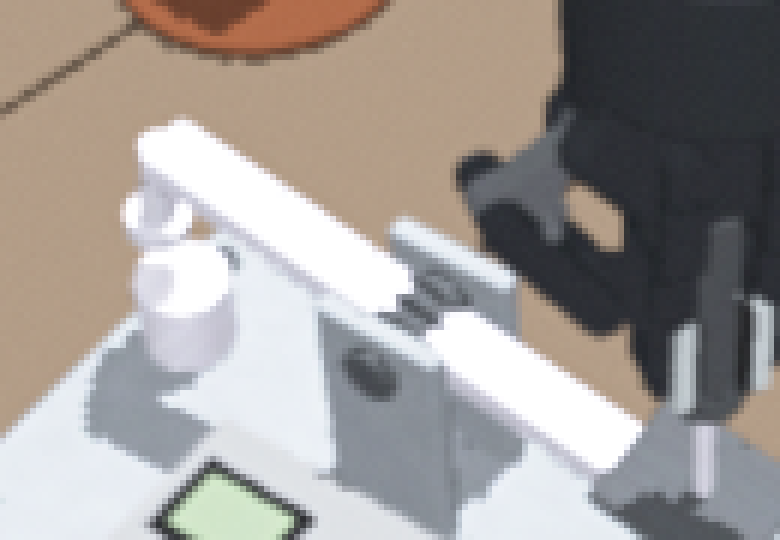

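View pics/w5.png

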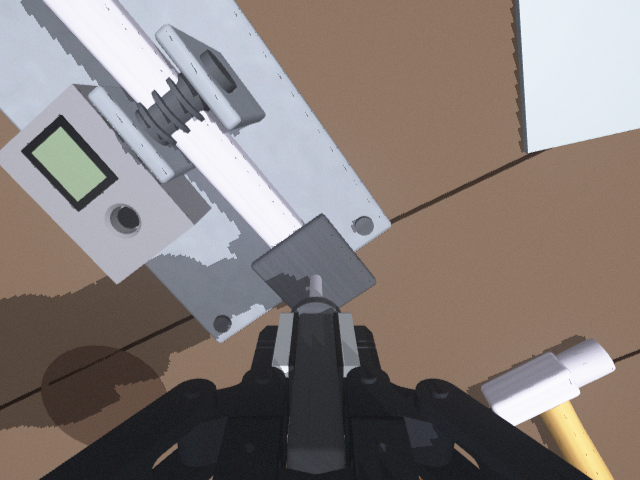

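Jaw clearly open: anvil top at crop (182,278) and the round foot spans x 121–192 with its bottom at row 245. The scriber point sits mid-paddle. I'll compare the foot's outline with the projection for several gaps.

Run:
```python
from h import *
S=cam("side"); G=R.from_euler('z',.162).as_matrix(); g=np.array([.5539,.0254,0])
t=np.linspace(0,6.283,60); D=np.c_[.01*np.cos(t),.1+.01*np.sin(t),-.043+0*t]
D2=np.r_[[[0,.1,-.043]],D]
a=proj(*S,np.c_[.0*t+.017*np.cos(t),.1+.017*np.sin(t),.042+0*t]@G.T+g); a=(a-[225,196])*6
print("anvil r17",a.min(0),a.max(0))
for th in (.13,.155,.175,.193,.21,.23):
    M=R.from_euler('x',th).as_matrix()
    P=D2@M.T+[0,0,.085]
    q=(proj(*S,P@G.T+g)-[225,196])*6+3
    print(th,"gap",round((P[0,2]-.042)*1e3,1),np.round(q[0]),np.round(q.min(0)),np.round(q.max(0)))
print(bot.read_ft_force(),bot.read_position(),bot.read_clock())
```

```text
anvil r17 [128.67140165 235.15778241] [233.57215606 313.96915465]
0.13 gap 13.3 [168. 244.] [136. 219.] [199. 268.]
0.155 gap 16.0 [165. 237.] [133. 212.] [196. 262.]
0.175 gap 18.1 [163. 232.] [131. 207.] [194. 257.]
0.193 gap 20.0 [161. 228.] [129. 202.] [193. 253.]
0.21 gap 21.8 [159. 223.] [128. 198.] [191. 249.]
0.23 gap 23.9 [158. 218.] [126. 192.] [189. 244.]
[ 0.35270911 -2.03897081  4.69557228] [ 0.57036201 -0.07352085  0.12957095] 15.525
```

Run:
```python
from h import *
S=cam("side"); G=R.from_euler('z',.162).as_matrix(); g=np.array([.5539,.0254,0])
a=cv2.imread("pics/side0.png");b=cv2.imread("pics/s5.png")
sl=np.s_[206:254,232:272]
f=lambda i:cv2.resize(i[sl],None,fx=10,fy=10,interpolation=0)
A,B=f(a),f(b)
t=np.linspace(0,6.283,60); D=np.c_[.01*np.cos(t),.1+.01*np.sin(t),-.043+0*t]
for th,c in ((.155,(0,0,255)),(.193,(0,160,0)),(.23,(255,0,0))):
    q=(proj(*S,(D@R.from_euler('x',th).as_matrix().T+[0,0,.085])@G.T+g)-[232,206]+.5)*10
    cv2.polylines(B,[q.astype(np.int32)],True,c,1)
cv2.imwrite("pics/cmp.png",np.hstack([A,B])[:,:800])
for y,z in ((.11,.008),(.105,.012)):
    p=np.array([[.006,y,z]]); q0=proj(*S,(p+[0,0,.085])@G.T+g)[0]
    for th in (.155,.193,.23): print(y,z,th,q0,proj(*S,(p@R.from_euler('x',th).as_matrix().T+[0,0,.085])@G.T+g)[0]-q0)
```

```text
0.11 0.008 0.155 [249.81200159 219.56674521] [-0.17601593 -5.79854756]
0.11 0.008 0.193 [249.81200159 219.56674521] [-0.05096643 -7.13519762]
0.11 0.008 0.23 [249.81200159 219.56674521] [ 0.13585758 -8.40021751]
0.105 0.012 0.155 [251.55595346 219.15293816] [ 0.14115048 -5.40554063]
0.105 0.012 0.193 [251.55595346 219.15293816] [ 0.33936437 -6.64205344]
0.105 0.012 0.23 [251.55595346 219.15293816] [ 0.59540544 -7.80832182]
```

View pics/cmp.png

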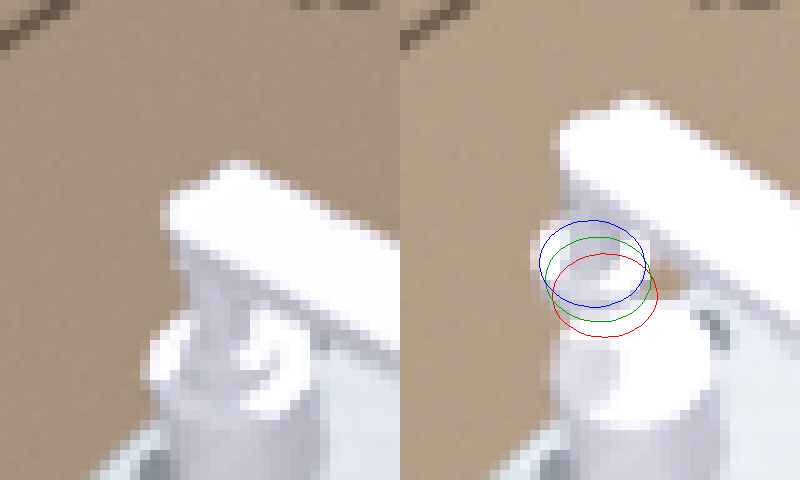

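The bar end rose 6.5–7 px between the two pictures; 6.6–7.1 px is expected for a 20 mm gap, and the tool height agrees. The job is ready to hand in.

Run:
```python
from cell import bot
print(bot.read_position(),bot.read_gripper_width(),bot.read_clock()); print(bot.close_job())
```

```text
[ 0.57036201 -0.07352085  0.12957095] 0.15459889048127964 15.525
the job is handed in; nothing more can be done
None
```

The job is handed in at 15.5 s: I zeroed the gauge by pressing the button to its stop with the jaw closed, and the scriber, still in hand, holds the jaw open about 20 mm (judged from tool height and camera pictures, not measured directly).

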